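# Open the oxygen valve at the glassblowing torch bench

## Task

Open the oxygen supply for the torch: on the green-levered bench valve, first slide the yellow safety catch all the way out, clear of the lever's end, then swing the green lever its quarter turn until it lies in line with the pipe. Leave the catch out, do not touch the red fuel valve, and do not disturb the amber frit jar.

Things in the scene. Friction and masses are not known exactly. Their poses are not given: they have to be found in the camera images.
- oxygen_knob (a point): Centre of the upright yellow knob of the green valve's safety catch: round, 18 mm thick, 48 mm tall, foot 92 mm above the bench. It stands on a yellow slide 46 mm wide and 14 mm thick, whose two prongs straddle the lever's end. Moves with the catch. Its y axis points the way the catch slides out, away from the lever's pivot; z up.
- oxygen_catch (a joint): Travel of the green valve's catch in m: about 0 = in, blocking the lever; 0.04 = out against its stop, its prongs 20 mm beyond the lever's end. It slides level along +y of oxygen_pivot, needs about 2 N, and stays where it is left.
- oxygen_pivot (a point): On the vertical axis of the green valve's lever, at its mid-height, 85 mm above the bench; fixed. x along the copper pipe (22 mm thick, centre 43 mm lower), y towards the catch, z up. Lever reaches 115 mm out, its outer 75 mm a green grip 16 x 16 mm. Free space beside the grip and 65 mm below. Pedestal of the catch: y 130 to 200 mm. Base plate 180 (x) x 260 (y) x 12 mm, centred at y 70 mm.
- oxygen_lever (a joint): Angle of the green lever in rad: 0 = shut, pointing along +y of oxygen_pivot, across the pipe; opens counter-clockwise seen from above, towards -x of oxygen_pivot, to a stop at 1.57 = fully open, lying over the pipe and in line with it. Pushing at mid-grip takes about 4 N; it stays where it is left.
- fuel_valve: The fuel valve: the same valve with a RED lever and its own yellow catch, to be left alone. Origin under the centre of its 180 mm (x) by 260 mm (y) base plate; its pivot is at y -70 mm, and its knob at y +75 mm, top 140 mm above the bench. The pipe sticks out to x +/-112 mm.
- frit_jar: A loose amber glass jar with a steel lid, 60 mm in diameter and 85 mm tall, a bystander beside the valves. Origin at the centre of its underside.

How it is judged:
On the way, in this order (a step that is already met when the one before it is completed fails the run):
1. the green valve's catch is out (at least 30 of 40 mm) while its lever is still shut (within 0.2 rad) (value of joint oxygen_catch above 0.03 m and value of joint oxygen_lever below 0.2 rad), for 0.2 s.
2. the green lever is swung open (at least 1.39 rad, within 10 degrees of in line with the pipe) (value of joint oxygen_lever above 1.39 rad), for 0.2 s.
At the end, for the whole second after the job is handed in: the green lever stands open, within 10 degrees of in line with the pipe (at least 1.39 rad), at rest, and its catch is still out (at least 30 of its 40 mm) (value of joint oxygen_lever above 1.39 rad and value of joint oxygen_catch above 0.03 m and velocity of joint oxygen_lever between -0.05 and 0.05 rad/s); the robot touches nothing.
It fails at once if the red fuel valve is touched (more than 2 N) (contact force between fuel_valve and the arm above 2 N or contact force between fuel_valve and the fingers above 2 N).
It fails at once if the frit jar is moved more than 20 mm (distance of frit_jar from where it was at the start of the episode above 0.02 m).
It also fails if it takes over 48 s, if anything falls off the work surface, if the arm or the gripper's body presses on something with over 40 N, if the wrist force passes 120 N, or if a joint passes its speed limit or range.

## Robot

A 7-joint arm with a two-finger parallel gripper is mounted at the origin on the work surface. World frame = base frame: x ahead of the robot, y to its left, z up, the work surface at z = 0. Lengths are in m, angles in rad, forces in N, time in s.
With the tool pointing down it reaches from about 0.35 to 0.9 m from the base axis. Payload 8.1 kg.
Tool frame: the origin (TCP) lies midway between the tips of the shut fingers; the grasp point (between the pads) lies 19 mm behind it; z points along the fingers, y is the direction in which the jaws open and shut (so a half turn about z gives the same grasp; the last joint's range is limited). The gripper opens to 92 mm and grips with 3 to 60 N. Pads are 19 mm wide; open, the fingers measure 130 mm over their backs; the gripper's body (75 mm by 190 mm) begins 47 mm behind the grasp point.
Start: joints at [-1.299, 0.434, 0.025, 1.573, -0.012, 1.134, -0.075], TCP at [0.229, 0.582, 0.227] pointing down, gripper open.
Joint ranges: [-2.62, 2.62], [-0.44, 2.09], [-1.27, 1.32], [0.08, 2.57], [-1.32, 4.46], [0.12, 2], [-2.74, 2.74]. Speed limits (rad/s): [2.22, 2.22, 3.01, 3.01, 3.14, 3.14, 3.14].

## Interface

Orientations are given as a rotation vector (axis times angle).
In Python, from cell import arm gives the robot as it stands. The module is installed in compiled form; this text tells all that it offers.
- The arm moves only by the tool jog_arm, never from a script. Its argument "increments" is a list of rows, each an object with "slide": the shift along the tool's x, y, z in mm, a list of three; "roll": the turn about the tool's z in rad; "gripper": the opening, from 0 (shut) to 1 (fully open). In form: [{"slide": [x, y, z], "roll": roll, "gripper": gripper}, ...]. A call has exactly 10 rows; each row is the pose to reach, as a shift and turn from the pose commanded when the call began, along the tool's axes at that moment; what a row does not reach only later rows make up. A row lasts 1/12 s, in which the tool goes at most 41.7 mm and 7.16 degrees, less where a joint would pass 70% of its speed; a pose out of reach is approached as far as the arm can. A call with a gripper value outside its range is refused whole. The fingers move at their own pace and stop on an object; "newtons" is the grip in N (left out, the last holds). Time passes only in rows, so rows that repeat a pose let the fingers close, or fill a call up. It gives the time, the measured TCP pose, the force and the opening at its end, in the units of the state.
- arm.observe(): the state, without advancing time (a new reading comes with each control period).
- arm.get_image(name): name is "side" or "top" or "wrist"; returns a dict with "frame" (400x640x3 uint8, blue, green, red), "depth" (400x640 float32, m along the optical axis (not along the pixel's ray), 0 where there is no reading), "intrinsics" (3x3 intrinsics, pixels), "R" (3x3) and "t" (3): a world point X has camera coordinates R X + t; the wrist camera has in their place "hand_eye" (4x4, takes a point from camera to tool coordinates, whose origin is the TCP and whose axes are the flange's). Camera axes: x right, y down, z forward; pixel columns grow to the right and rows downward; lengths in m; the calibration is good to about 2 mm. A picture is of the moment at which its call begins: read the wrist's pose just before it.
- arm.sign_off(): hands the job in, once; it reports no verdict.
The state is a dict: "clock": time; "joints": joint angles; "dq": joint speeds; "joint_efforts": joint torques, N m; "position": TCP position; "ee_rot": TCP orientation; "force": force on the tool from outside, world axes, zero at the start; "ft_torque": the same for the moment, N m; "width": opening from 0.0 (shut) to 1.0 (fully open).
Only numpy, scipy, OpenCV 4.12 (cv2) and the standard library are available. Lean on these libraries where they do the work, as an engineer would, in place of code of your own. Each camera call takes 0.05 s, during which the arm holds its last target.

## Working session

There is one attempt and no reset: what is moved stays moved. The work goes in short steps, Python scripts to look and compute and a tool call to move; the robot and the scene stay as the last step left them, time stands still between calls to the robot, and variables do not carry over. Pictures are saved under pics/ and viewed, and the job is handed in when it is done.

Besides the shell and the picture viewer there is one more tool, called after ">>>" as a command line: name --argument value ..., lists and objects as JSON in quotes. jog_arm: Moves the arm, as the interface text tells. Its arguments: {"type":"object","properties":{"increments":{"type":"array"},"newtons":{"type":"number"}},"required":["increments"]}

```bash
mkdir -p pics; cat > h.py <<'E'
import numpy as np,cv2
from cell import arm
E
python3 - <<'E'
from h import *
s=arm.observe();print({k:np.round(v,3) for k,v in s.items()})
for n in("side","top"):
    d=arm.get_image(n);cv2.imwrite(f"pics/{n}0.png",d["frame"]);np.savez(f"{n}0.npz",**d)
    print(n,d["intrinsics"],d["R"],d["t"])
E
```

```text
{'clock': np.float64(0.0), 'joints': array([-1.299,  0.435,  0.025,  1.574, -0.012,  1.134, -0.075]), 'dq': array([ 0.   , -0.   , -0.001,  0.002, -0.002, -0.001,  0.001]), 'joint_efforts': array([-0.0000e+00, -6.6785e+01,  9.8500e-01, -3.1445e+01, -6.1000e-02,
        4.3000e-02,  0.0000e+00]), 'position': array([0.229, 0.581, 0.226]), 'ee_rot': array([-5.850e-01, -3.086e+00,  2.000e-03]), 'force': array([-0.863, -0.039, -1.344]), 'ft_torque': array([-0.   , -0.011,  0.031]), 'width': np.float64(0.997)}
side [[494.79225972   0.         320.0056229 ]
 [  0.         494.79225972 195.04898946]
 [  0.           0.           1.        ]] [[ 0.86007632 -0.50974132 -0.02079695]
 [-0.35654895 -0.57144173 -0.7391395 ]
 [ 0.3648857   0.64313151 -0.67323123]] [-0.44293441  0.23752423  1.26252025]
top [[498.56804818   0.         324.07856856]
 [  0.         498.56804818 201.58892883]
 [  0.           0.           1.        ]] [[ 0.01086148 -0.99986542 -0.01229536]
 [-0.99428769 -0.00949359 -0.10631025]
 [ 0.10617922  0.01337981 -0.99425699]] [-0.01556571  0.51707282  1.66209629]
```

View pics/side0.png

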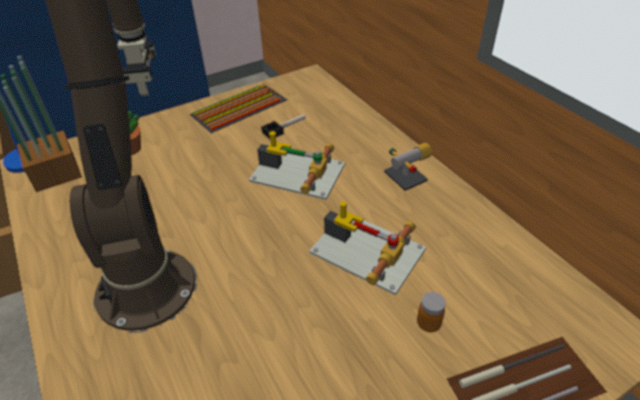

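View pics/top0.png

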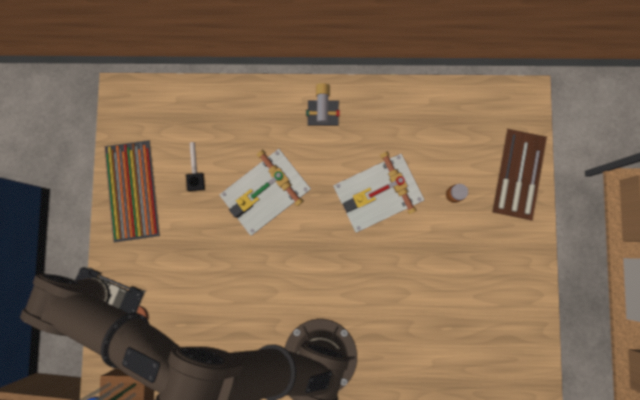

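The top view shows the green valve with its knob near (237,210), its hub near (279,176) and its grip between them. The red valve is near (380,190) and the jar at (458,192). Next I'll measure them.

```bash
cat >> h.py <<'E'
def ray(d,u,v):
    c=np.linalg.solve(d["intrinsics"],[u,v,1.]); R=d["R"]; return -R.T@d["t"], R.T@c
def plane(d,u,v,z):
    o,r=ray(d,u,v); return o+r*(z-o[2])/r[2]
def proj(d,X):
    c=d["intrinsics"]@(d["R"]@np.asarray(X,float)+d["t"]); return c[:2]/c[2]
def tri(d1,p1,d2,p2):
    a,r=ray(d1,*p1);b,q=ray(d2,*p2); s=np.linalg.lstsq(np.c_[r,-q],b-a,rcond=None)[0]
    x,y=a+s[0]*r,b+s[1]*q; return (x+y)/2,np.linalg.norm(x-y)
def comps(d,lo,hi,box,mn=8):
    h=cv2.cvtColor(d["frame"],cv2.COLOR_BGR2HSV); m=cv2.inRange(h,lo,hi); k=np.zeros_like(m); x0,y0,x1,y1=box;k[y0:y1,x0:x1]=255
    m&=k; n,l,st,c=cv2.connectedComponentsWithStats(m)
    return m,[(st[i],c[i],np.argwhere(l==i)[:,::-1]) for i in range(1,n) if st[i][4]>=mn]
E
python3 - <<'E'
from h import *
t=dict(np.load("top0.npz"));s=dict(np.load("side0.npz"))
T=(210,140,315,240);S=(245,120,350,200)
for n,d,B in(("top",t,T),("side",s,S)):
  for c,lo,hi in(("green",(45,80,30),(90,255,255)),("yel",(22,150,100),(34,255,255))):
    for st,ce,_ in comps(d,lo,hi,B)[1]: print(n,c,st,ce.round(1), plane(d,*ce,.085).round(3))
  x0,y0,x1,y1=B; cv2.imwrite(f"pics/{n}crop.png",cv2.resize(d["frame"][y0:y1,x0:x1],None,fx=6,fy=6,interpolation=cv2.INTER_NEAREST))
# plate
for B in(T,(325,140,430,240)):
  m,cs=comps(t,(0,0,120),(179,60,255),B,50)
  pts=np.vstack([c[2] for c in cs]); P=np.array([plane(t,*p,.012)[:2] for p in pts],np.float32)
  print("plate",cv2.minAreaRect(P),cv2.boxPoints(cv2.minAreaRect(P)).round(3).tolist())
print("jar",plane(t,458,191,.085))
E
```

```text
top green [276 172   6   8  17] [279.2 176.8] [0.592 0.138 0.085]
top green [252 184  17  14  60] [259.7 190.3] [0.546 0.201 0.085]
top yel [238 191  20  20 153] [245.2 201.9] [0.508 0.248 0.085]
side green [283 148  22   7  80] [293.8 151. ] [0.544 0.205 0.085]
side green [313 153   9   9  53] [316.9 157. ] [0.59  0.141 0.085]
side yel [267 131  24  24 246] [276.5 145.2] [0.512 0.261 0.085]
plate ((0.5518566370010376, 0.1947212517261505), (0.18117915093898773, 0.2605498731136322), 38.916316986083984) [[0.4000000059604645, 0.23899999260902405], [0.5630000233650208, 0.035999998450279236], [0.7039999961853027, 0.15000000596046448], [0.5410000085830688, 0.3529999852180481]]
plate ((0.5523385405540466, -0.19523076713085175), (0.18080952763557434, 0.26162436604499817), 25.93154525756836) [[0.414000004529953, -0.11699999868869781], [0.527999997138977, -0.35199999809265137], [0.6909999847412109, -0.27300000190734863], [0.5759999752044678, -0.03799999877810478]]
jar [ 0.55005551 -0.44853124  0.085     ]
```

```bash
ls pics
```

```text
side0.png
sidecrop.png
top0.png
topcrop.png
```

View pics/topcrop.png

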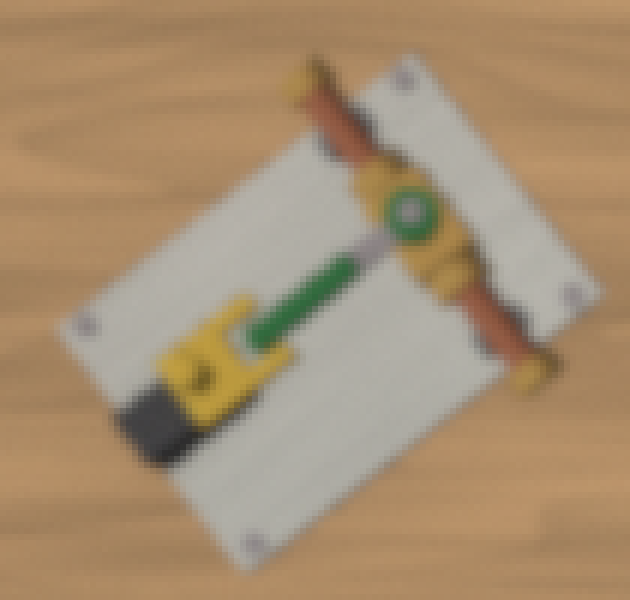

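View pics/sidecrop.png

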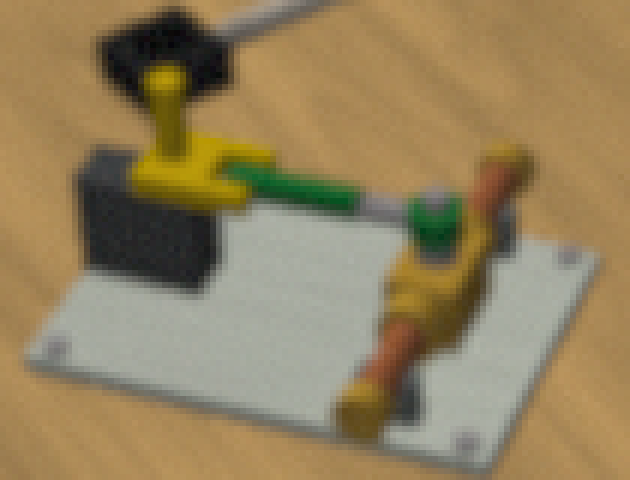

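```bash
cat >> h.py <<'E'
from scipy.spatial.transform import Rotation as Ro
YA=np.array([-.626,.780,0]);XA=np.array([.780,.626,0]);PV=np.array([.5957,.1402,0])
def W(x,y,z): return PV+x*XA+y*YA+[0,0,z]
def V(X): d=np.asarray(X)-PV; return np.array([d@XA,d@YA,d[2]])
def tool(X,s=None):
    s=s or arm.observe(); return Ro.from_rotvec(s["ee_rot"]).as_matrix().T@(np.asarray(X)-s["position"])*1000
E
python3 - <<'E'
from h import *
t=dict(np.load("top0.npz"));s=dict(np.load("side0.npz"))
X,e=tri(t,(243.3,202.5),s,(272.5,133));print("knobtop tri",X.round(4),e,V(X).round(4))
X,e=tri(t,(278.8,175.5),s,(317.5,153.5));print("hub",X.round(4),e,V(X).round(4))
print("pred knob",W(0,.145,.116), "px top/side of knob top",proj(t,W(0,.145,.14)),proj(s,W(0,.145,.14)))
for y in(.04,.115): print(proj(t,W(0,y,.085)))
st=arm.observe();R=Ro.from_rotvec(st["ee_rot"]).as_matrix();print(R.round(3))
y=R[:,1]; 
for sg in(1,-1):
    a=sg*XA; l=R.T@a; print("roll to align jaw:",np.arctan2(-l[0],l[1]))
print("tool shift to above knob z.2",tool(W(0,.145,.2)))
E
```

```text
knobtop tri [0.4973 0.2432 0.1483] 0.0035962213641256794 [-0.0122  0.142   0.1483]
hub [0.5923 0.1382 0.0996] 0.0031887203621799518 [-0.0039  0.0006  0.0996]
pred knob [0.50493 0.2533  0.116  ] px top/side of knob top [240.43114116 200.87542183] [274.07106647 132.77324739]
[268.82948876 183.05268995]
[250.70975862 197.05973178]
[[-0.931  0.366 -0.   ]
 [ 0.366  0.931 -0.001]
 [-0.    -0.001 -1.   ]]
roll to align jaw: 0.5196395300783908
roll to align jaw: -2.6219531235114024
tool shift to above knob z.2 [-377.11241727 -203.93956339   26.34830123]
```

>>> jog_arm --increments '[{"slide": [-15, -8, 0], "roll": 0.03, "gripper": 1}, {"slide": [-40, -22, 0], "roll": 0.08, "gripper": 1}, {"slide": [-70, -38, 0], "roll": 0.14, "gripper": 1}, {"slide": [-105, -57, 0], "roll": 0.2, "gripper": 1}, {"slide": [-140, -76, 0], "roll": 0.26, "gripper": 1}, {"slide": [-175, -95, 0], "roll": 0.32, "gripper": 1}, {"slide": [-210, -114, 0], "roll": 0.38, "gripper": 1}, {"slide": [-245, -133, 0], "roll": 0.44, "gripper": 1}, {"slide": [-270, -146, 0], "roll": 0.49, "gripper": 1}, {"slide": [-280, -151, 0], "roll": 0.52, "gripper": 1}]'

```text
clock: 0.93
position: [0.4376, 0.333, 0.2269]
ee_rot: [1.373, 2.823, -0.002]
force: [0.3, 0.4, 1.2]
width: 0.999
```

```bash
python3 - <<'E'
from h import *
st=arm.observe();d=arm.get_image("wrist")
print(st["clock"],st["position"],st["joints"].round(2),d["intrinsics"],d["hand_eye"].round(4))
T=np.eye(4);T[:3,:3]=Ro.from_rotvec(st["ee_rot"]).as_matrix();T[:3,3]=st["position"];print(T[:3,:3].round(3))
H=np.linalg.inv(T@d["hand_eye"]);d["R"]=H[:3,:3];d["t"]=H[:3,3];np.savez("w1.npz",**d);cv2.imwrite("pics/w1.png",d["frame"])
print(proj(d,W(0,.145,.14)),proj(d,W(0,0,.1)),proj(d,W(0,.115,.093)))
E
```

```text
0.9333 [0.43757817 0.33296924 0.22685225] [-0.93  0.31  0.23  1.77 -0.08  1.07 -0.  ] [[298.2762025    0.         317.22868765]
 [  0.         298.2762025  201.41538594]
 [  0.           0.           1.        ]] [[ 1.300e-03 -9.557e-01 -2.943e-01  7.900e-02]
 [ 1.000e+00  1.000e-03  1.100e-03 -1.000e-03]
 [-8.000e-04 -2.943e-01  9.557e-01 -1.578e-01]
 [ 0.000e+00  0.000e+00  0.000e+00  1.000e+00]]
[[-0.617  0.787  0.001]
 [ 0.787  0.617 -0.002]
 [-0.002 -0.    -1.   ]]
[321.78586565 307.95156789] [321.87310691 386.83805199] [321.28753241 304.02973006]
```

View pics/w1.png

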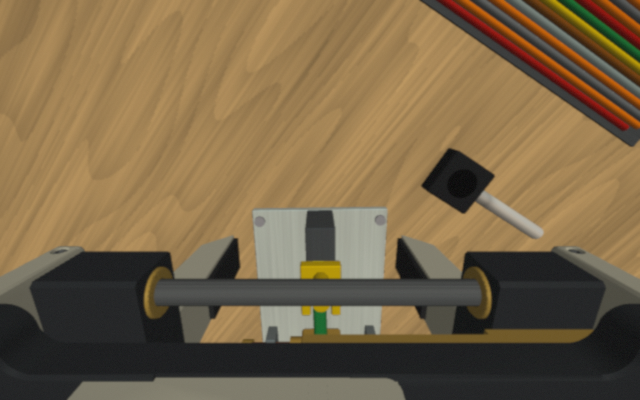

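```bash
python3 - <<'E'
from h import *
d=dict(np.load("w1.npz"))
for p in[(-.09,.2,.012),(.09,.2,.012),(0,.2,.08),(-.023,.165,.092),(0,.145,.092),(0,.145,.14)]: print(p,proj(d,W(*p)).round(1))
cv2.imwrite("pics/w1c.png",cv2.resize(d["frame"][200:345,240:400],None,fx=4,fy=4,interpolation=cv2.INTER_CUBIC))
dd=d["depth"];print(dd[240:340:6,320].round(3))
E
```

```text
(-0.09, 0.2, 0.012) [252.  211.4]
(0.09, 0.2, 0.012) [388.3 210.1]
(0, 0.2, 0.08) [320.7 230.9]
(-0.023, 0.165, 0.092) [300.1 264.8]
(0, 0.145, 0.092) [321.1 280.6]
(0, 0.145, 0.14) [321.8 308. ]
[0.336 0.339 0.341 0.342 0.333 0.329 0.321 0.089 0.088 0.087 0.088 0.287
 0.345 0.347 0.35  0.352 0.08 ]
```

View pics/w1c.png

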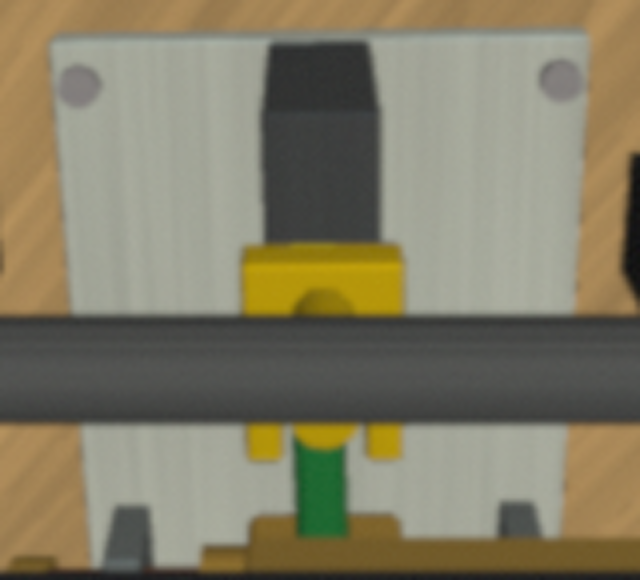

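The wrist view confirms the frame. The plate's back corners are at (253,210) and (387,209), predicted (252,211) and (388,210). The knob's foot and top edges, at rows 272 and 312, fit a knob at y = 145 mm.

```bash
python3 - <<'E'
from h import *
d=dict(np.load("w1.npz"))
print(proj(d,W(0,.136,.14)),proj(d,W(0,.154,.092)))
print(tool(W(0,.145,.2)),tool(W(0,.145,.102)))
E
```

```text
[321.83178375 315.79605862] [321.08312381 273.49507141]
[-104.15313818    3.69204766   27.08516754] [-103.92672135    3.68481277  125.08490572]
```

>>> jog_arm --increments '[{"slide": [-15, 1, 0], "roll": 0, "gripper": 1}, {"slide": [-45, 2, 0], "roll": 0, "gripper": 1}, {"slide": [-75, 3, 0], "roll": 0, "gripper": 1}, {"slide": [-95, 3, 5], "roll": 0, "gripper": 1}, {"slide": [-102, 3, 20], "roll": 0, "gripper": 1}, {"slide": [-102, 3, 50], "roll": 0, "gripper": 1}, {"slide": [-102, 3, 80], "roll": 0, "gripper": 1}, {"slide": [-102, 3, 105], "roll": 0, "gripper": 1}, {"slide": [-102, 3, 120], "roll": 0, "gripper": 1}, {"slide": [-102, 3, 124], "roll": 0, "gripper": 1}]'

```text
clock: 1.82
position: [0.4978, 0.2609, 0.0998]
ee_rot: [-1.356, -2.831, 0.006]
force: [-0.5, -0.3, 0.2]
width: 0.999
```

>>> jog_arm --increments '[{"slide": [0, 0, 0], "roll": 0, "gripper": 0}, {"slide": [0, 0, 0], "roll": 0, "gripper": 0}, {"slide": [0, 0, 0], "roll": 0, "gripper": 0}, {"slide": [0, 0, 0], "roll": 0, "gripper": 0}, {"slide": [0, 0, 0], "roll": 0, "gripper": 0}, {"slide": [0, 0, 0], "roll": 0, "gripper": 0}, {"slide": [0, 0, 0], "roll": 0, "gripper": 0}, {"slide": [0, 0, 0], "roll": 0, "gripper": 0}, {"slide": [0, 0, 0], "roll": 0, "gripper": 0}, {"slide": [0, 0, 0], "roll": 0, "gripper": 0}]' --newtons 20

```text
clock: 2.65
position: [0.5002, 0.2609, 0.1028]
ee_rot: [-1.359, -2.832, -0.0]
force: [-0.0, 0.2, 0.1]
width: 0.322
```

```bash
python3 - <<'E'
from h import *
st=arm.observe();print(V(st["position"]),st["width"]*92,st["force"],st["clock"])
E
```

```text
[0.00112091 0.15391497 0.10275893] 29.638012338449865 [-0.00812879  0.22514935  0.05924433] 2.65
```

>>> jog_arm --increments '[{"slide": [-6, -1, 0], "roll": 0, "gripper": 0.33}, {"slide": [-6, -1, 0], "roll": 0, "gripper": 0.33}, {"slide": [-6, -1, 0], "roll": 0, "gripper": 0.33}, {"slide": [-6, -1, 0], "roll": 0, "gripper": 0}, {"slide": [-6, -1, 0], "roll": 0, "gripper": 0}, {"slide": [-6, -1, 0], "roll": 0, "gripper": 0}, {"slide": [-6, -1, 0], "roll": 0, "gripper": 0}, {"slide": [-6, -1, 0], "roll": 0, "gripper": 0}, {"slide": [-6, -1, 0], "roll": 0, "gripper": 0}, {"slide": [-6, -1, 0], "roll": 0, "gripper": 0}]'

```text
clock: 3.48
position: [0.5029, 0.2554, 0.1027]
ee_rot: [-1.359, -2.832, 0.001]
force: [-2.1, -1.9, 2.8]
width: 0.19
```

```bash
python3 - <<'E'
from h import *
st=arm.observe();print(V(st["position"]),st["width"]*92,st["force"],st["clock"])
d=arm.get_image("side");cv2.imwrite("pics/s2.png",cv2.resize(d["frame"][80:220,200:400],None,fx=4,fy=4))
E
```

```text
[-0.00020459  0.14795742  0.10272642] 17.442942621311 [-2.08601535 -1.89502189  2.77967412] 3.4833
```

View pics/s2.png

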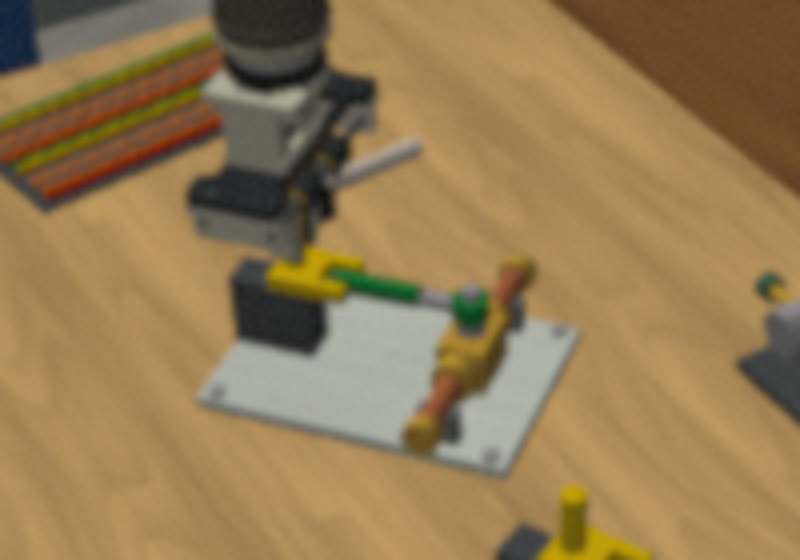

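The side view shows the fingers closed on the knob at (300,240) in the crop, with an opening of 17.4 mm. I'll pull it out.

>>> jog_arm --increments '[{"slide": [3, 0, 0], "roll": 0, "gripper": 0}, {"slide": [8, 0, 0], "roll": 0, "gripper": 0}, {"slide": [14, 0, 0], "roll": 0, "gripper": 0}, {"slide": [20, 0, 0], "roll": 0, "gripper": 0}, {"slide": [26, 0, 0], "roll": 0, "gripper": 0}, {"slide": [32, 0, 0], "roll": 0, "gripper": 0}, {"slide": [37, 0, 0], "roll": 0, "gripper": 0}, {"slide": [40, 0, 0], "roll": 0, "gripper": 0}, {"slide": [41, 0, 0], "roll": 0, "gripper": 0}, {"slide": [41, 0, 0], "roll": 0, "gripper": 0}]'

```text
clock: 4.37
position: [0.4785, 0.2858, 0.1027]
ee_rot: [1.36, 2.829, -0.002]
force: [2.2, -9.8, 2.7]
width: 0.192
```

>>> jog_arm --increments '[{"slide": [0, 0, 0], "roll": 0, "gripper": 0}, {"slide": [0, 0, 0], "roll": 0, "gripper": 0}, {"slide": [0, 0, 0], "roll": 0, "gripper": 0}, {"slide": [0, 0, 0], "roll": 0, "gripper": 0.5}, {"slide": [0, 0, 0], "roll": 0, "gripper": 0.5}, {"slide": [0, 0, 0], "roll": 0, "gripper": 0.5}, {"slide": [0, 0, 0], "roll": 0, "gripper": 0.5}, {"slide": [0, 0, 0], "roll": 0, "gripper": 0.5}, {"slide": [0, 0, 0], "roll": 0, "gripper": 0.5}, {"slide": [0, 0, 0], "roll": 0, "gripper": 0.5}]'

```text
clock: 5.2
position: [0.4775, 0.2878, 0.1027]
ee_rot: [-1.359, -2.832, -0.0]
force: [0.2, -0.6, 0.3]
width: 0.497
```

```bash
python3 - <<'E'
from h import *
st=arm.observe();print(V(st["position"]),st["width"]*92,st["force"],st["clock"])
d=arm.get_image("side");cv2.imwrite("pics/s3.png",cv2.resize(d["frame"][80:220,200:400],None,fx=4,fy=4))
E
```

```text
[0.00021395 0.18910033 0.10273779] 45.708491217825454 [ 0.24521585 -0.58250065  0.25685935] 5.2
```

View pics/s3.png

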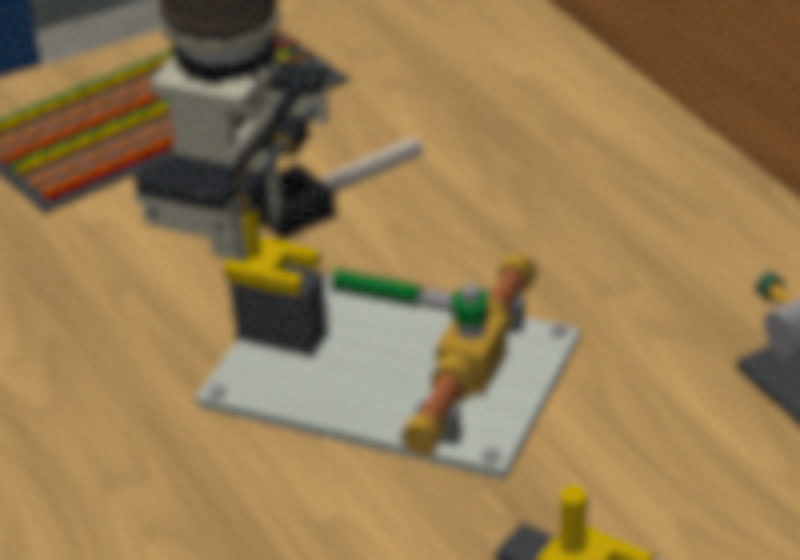

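The catch is out: its prongs at (310,257) in the crop are clear of the lever's end at (335,280). Next I'll lift, shut the fingers and go to the +x side of the grip.

>>> jog_arm --increments '[{"slide": [0, 0, -15], "roll": 0, "gripper": 0.5}, {"slide": [0, 0, -45], "roll": 0, "gripper": 0.5}, {"slide": [0, 0, -75], "roll": 0, "gripper": 0.3}, {"slide": [0, 5, -95], "roll": 0, "gripper": 0}, {"slide": [-25, 15, -100], "roll": 0, "gripper": 0}, {"slide": [-55, 28, -100], "roll": 0, "gripper": 0}, {"slide": [-85, 42, -100], "roll": 0, "gripper": 0}, {"slide": [-105, 52, -100], "roll": 0, "gripper": 0}, {"slide": [-112, 55, -100], "roll": 0, "gripper": 0}, {"slide": [-112, 55, -100], "roll": 0, "gripper": 0}]'

```text
clock: 6.08
position: [0.5921, 0.2326, 0.2024]
ee_rot: [1.364, 2.829, -0.001]
force: [-0.5, 0.7, -0.4]
width: 0.01
```

>>> jog_arm --increments '[{"slide": [0, 0, 0], "roll": 0, "gripper": 0}, {"slide": [0, 0, 0], "roll": 0, "gripper": 0}, {"slide": [0, 0, 0], "roll": 0, "gripper": 0}, {"slide": [0, 0, 0], "roll": 0, "gripper": 0}, {"slide": [0, 0, 20], "roll": 0, "gripper": 0}, {"slide": [0, 0, 50], "roll": 0, "gripper": 0}, {"slide": [0, 0, 80], "roll": 0, "gripper": 0}, {"slide": [0, 0, 105], "roll": 0, "gripper": 0}, {"slide": [0, 0, 120], "roll": 0, "gripper": 0}, {"slide": [0, 0, 126], "roll": 0, "gripper": 0}]'

```text
clock: 6.92
position: [0.5884, 0.2347, 0.0742]
ee_rot: [-1.357, -2.831, 0.005]
force: [-0.8, -0.2, 0.5]
width: 0.003
```

```bash
python3 - <<'E'
from h import *
d=arm.get_image("side");cv2.imwrite("pics/s4.png",cv2.resize(d["frame"][80:220,200:400],None,fx=4,fy=4))
st=arm.observe();print(V(st["position"]),st["width"]*92,st["force"],st["clock"])
E
```

```text
[0.05371633 0.07801082 0.07443942] 0.42863537615141317 [-0.35333612  0.13866935  0.16929483] 6.9667
```

View pics/s4.png

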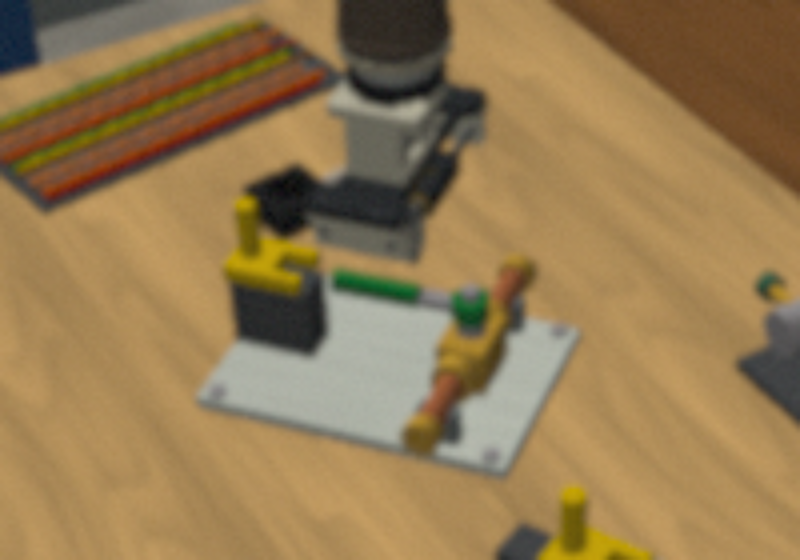

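>>> jog_arm --increments '[{"slide": [-1, -10, 2], "roll": 0, "gripper": 0}, {"slide": [-1, -20, 2], "roll": 0, "gripper": 0}, {"slide": [-1, -27, 2], "roll": 0, "gripper": 0}, {"slide": [1, -36, 2], "roll": 0, "gripper": 0}, {"slide": [4, -46, 2], "roll": 0, "gripper": 0}, {"slide": [4, -57, 2], "roll": 0, "gripper": 0}, {"slide": [3, -67, 2], "roll": 0, "gripper": 0}, {"slide": [0, -78, 2], "roll": 0, "gripper": 0}, {"slide": [-4, -88, 2], "roll": 0, "gripper": 0}, {"slide": [-4, -88, 2], "roll": 0, "gripper": 0}]'

```text
clock: 7.8
position: [0.5257, 0.1765, 0.0766]
ee_rot: [1.359, 2.829, 0.006]
force: [1.6, 2.1, 1.1]
width: 0.003
```

```bash
python3 - <<'E'
from h import *
d=arm.get_image("side");cv2.imwrite("pics/s5.png",cv2.resize(d["frame"][80:220,200:400],None,fx=4,fy=4))
st=arm.observe();print(V(st["position"]),st["width"]*92,st["force"],st["clock"])
E
```

```text
[-0.031993    0.0726726   0.07619661] 0.5626933999795343 [-0.2191823   1.32280002  1.12354882] 7.85
```

View pics/s5.png

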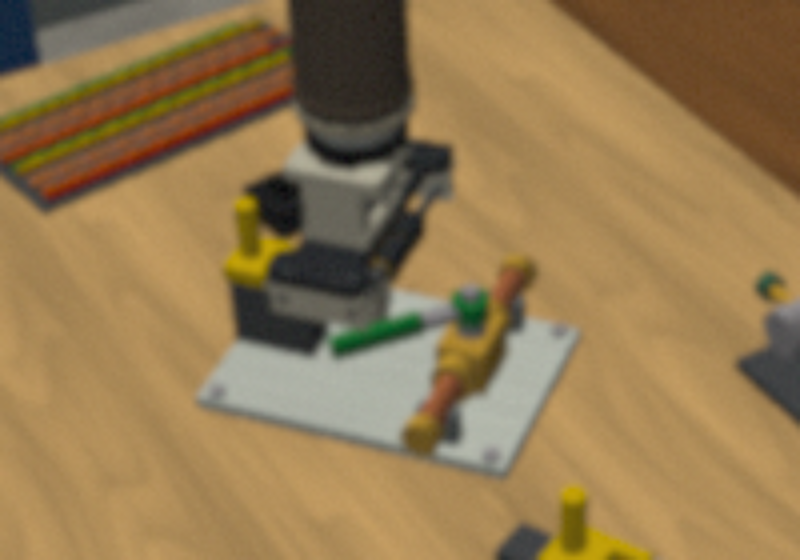

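The lever's tip is now at (335,345) in the crop, roughly 40° round, and the knob is clear. I'll keep sweeping.

>>> jog_arm --increments '[{"slide": [-6, -10, 0], "roll": 0, "gripper": 0}, {"slide": [-13, -20, 0], "roll": 0, "gripper": 0}, {"slide": [-22, -28, 0], "roll": 0, "gripper": 0}, {"slide": [-33, -35, 0], "roll": 0, "gripper": 0}, {"slide": [-44, -40, 0], "roll": 0, "gripper": 0}, {"slide": [-52, -43, 0], "roll": 0, "gripper": 0}, {"slide": [-57, -43, 0], "roll": 0, "gripper": 0}, {"slide": [-60, -43, 0], "roll": 0, "gripper": 0}, {"slide": [-60, -43, 0], "roll": 0, "gripper": 0}, {"slide": [-60, -43, 0], "roll": 0, "gripper": 0}]'

```text
clock: 8.68
position: [0.5238, 0.1095, 0.0749]
ee_rot: [-1.346, -2.828, -0.004]
force: [-16.5, 18.3, 14.9]
width: 0.006
```

```bash
python3 - <<'E'
from h import *
d=arm.get_image("side");cv2.imwrite("pics/s6.png",cv2.resize(d["frame"][80:220,200:400],None,fx=4,fy=4))
st=arm.observe();print(V(st["position"]),st["width"]*92,st["force"],st["clock"])
E
```

```text
[-0.07526815  0.02101881  0.07492861] 0.21326997663283087 [-16.68773266  19.01798438  14.40667521] 8.7333
```

View pics/s6.png

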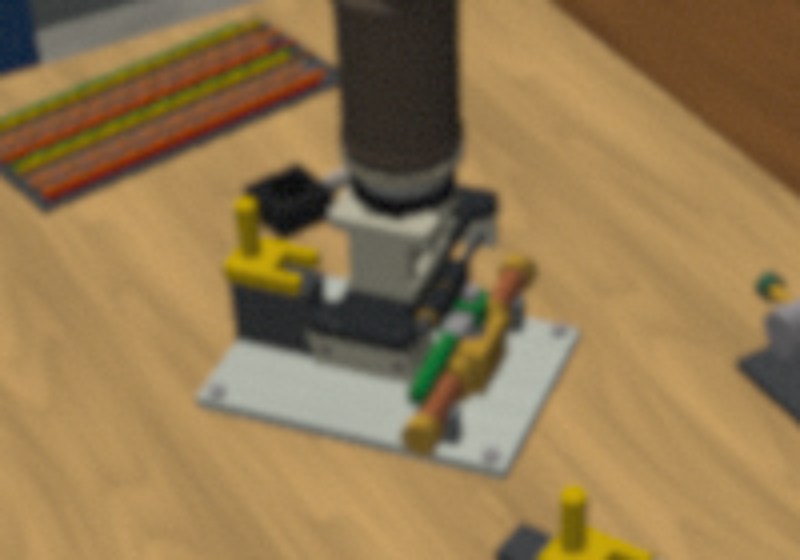

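The reaction is about 25 N against the stop and the lever lies along the pipe, from (480,305) to (415,390) in the crop. I'll back off and lift.

>>> jog_arm --increments '[{"slide": [5, 0, 0], "roll": 0, "gripper": 0}, {"slide": [15, 0, 0], "roll": 0, "gripper": 0}, {"slide": [30, 0, 0], "roll": 0, "gripper": 0}, {"slide": [35, 0, -10], "roll": 0, "gripper": 0}, {"slide": [35, 0, -35], "roll": 0, "gripper": 0}, {"slide": [35, 0, -65], "roll": 0, "gripper": 0}, {"slide": [35, 0, -100], "roll": 0, "gripper": 0}, {"slide": [35, 0, -135], "roll": 0, "gripper": 0}, {"slide": [35, 0, -165], "roll": 0, "gripper": 0}, {"slide": [35, 0, -180], "roll": 0, "gripper": 0}]'

```text
clock: 9.57
position: [0.5077, 0.1298, 0.2595]
ee_rot: [1.359, 2.828, 0.006]
force: [1.5, 1.1, 0.1]
width: 0.003
```

>>> jog_arm --increments '[{"slide": [20, 0, -10], "roll": 0, "gripper": 0}, {"slide": [50, 0, -15], "roll": 0, "gripper": 0}, {"slide": [80, 0, -20], "roll": 0, "gripper": 0}, {"slide": [110, 0, -20], "roll": 0, "gripper": 0}, {"slide": [140, 0, -20], "roll": 0, "gripper": 0}, {"slide": [170, 0, -20], "roll": 0, "gripper": 0}, {"slide": [200, 0, -20], "roll": 0, "gripper": 0}, {"slide": [225, 0, -20], "roll": 0, "gripper": 0}, {"slide": [240, 0, -20], "roll": 0, "gripper": 0}, {"slide": [240, 0, -20], "roll": 0, "gripper": 0}]'

```text
clock: 10.4
position: [0.3538, 0.3198, 0.2754]
ee_rot: [-1.352, -2.835, -0.001]
force: [0.2, 0.7, -0.1]
width: 0.007
```

```bash
python3 - <<'E'
from h import *
st=arm.observe();print(V(st["position"]),st["force"],st["clock"])
for n,B in(("top",(210,140,315,240)),("side",(235,110,360,210))):
    d=arm.get_image(n);x0,y0,x1,y1=B;cv2.imwrite(f"pics/{n}7.png",cv2.resize(d["frame"][y0:y1,x0:x1],None,fx=5,fy=5))
    m,cs=comps(d,(45,80,30),(90,255,255),B)
    for s_,c,p in cs:
        if s_[4]<30: continue
        P=np.array([V(plane(d,*q,.085))[:2] for q in p],np.float32); vx,vy,_,_=cv2.fitLine(P,cv2.DIST_L2,0,.01,.01).ravel(); print(n,s_[4],P.mean(0),"angle from +y",np.arctan2(-vx,vy))
    for s_,c,p in comps(d,(22,150,100),(34,255,255),B)[1]: print(n,"yel",V(plane(d,*c,.092)))
    if n=="top": print("jar region moved?",np.abs(d["frame"][170:215,440:480].astype(int)-np.load("top0.npz")["frame"][170:215,440:480]).max())
E
```

```text
[-0.07624418  0.29151161  0.27535038] [ 0.2258744   0.70392479 -0.13099333] 10.4
top 77 [-7.6821856e-02 -3.8910126e-05] angle from +y -1.5616233
top yel [-0.00300893  0.17201381  0.092     ]
jar region moved? 12
side 36 [0.00142086 0.00511486] angle from +y -0.62453645
side 74 [-0.07574062  0.00550181] angle from +y -1.5448954
side yel [0.00118531 0.17863693 0.092     ]
side yel [-0.1874566  -0.14047896  0.092     ]
```

View pics/side7.png

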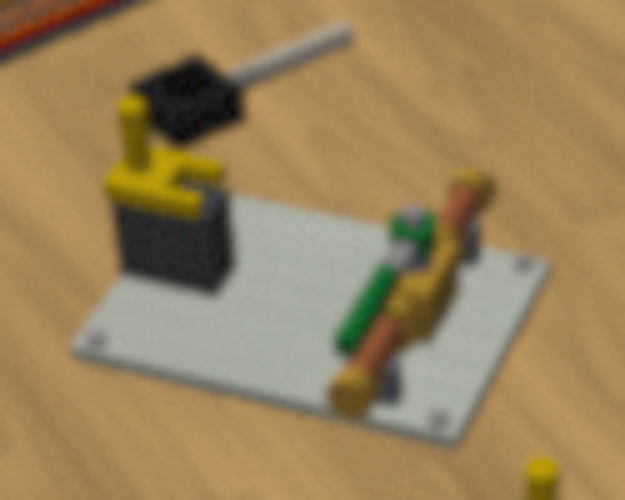

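View pics/top7.png

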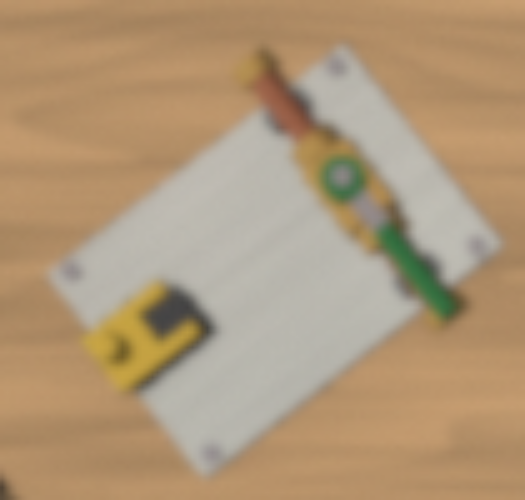

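```bash
python3 - <<'E'
from h import *
s=dict(np.load("side0.npz"));t=dict(np.load("top0.npz"))
for y in(.145,.175,.185): print(y,proj(s,W(0,y,.14)))
d=arm.get_image("side")
for n,i in(("before",s),("after",d)):
    for st,c,p in comps(i,(22,150,100),(34,255,255),(245,115,350,200))[1]: q=p[p[:,1]<p[:,1].min()+5];print(n,st,"knob top",q.mean(0),V(plane(i,*q.mean(0),.135)))
E
```

```text
0.145 [274.07106647 132.77324739]
0.175 [265.19915758 130.94033205]
0.185 [262.26302957 130.33373497]
before [267 131  24  24 246] knob top [272.07142857 133.07142857] [0.00290346 0.15358379 0.135     ]
after [256 129  24  24 253] knob top [260.82608696 131.        ] [0.00165372 0.19131491 0.135     ]
```

The knob has moved about 38–40 mm, the lever is at about 1.56 rad and the arm is clear of everything, so I'm handing in.

```bash
python3 - <<'E'
from h import *
print(arm.sign_off())
E
```

```text
the job is handed in; nothing more can be done
None
```

The green oxygen valve is open and its catch is left out; I handed the job in at about 10.5 s of the 48 s allowed. I gripped the yellow knob and pulled the catch out. I then pushed the green lever round with the shut fingers until it met its stop, backed off and lifted clear.

**Last checks before handing in:**
- **Lever:** the top view puts it at about 1.58 rad and the side view at about 1.60 rad, in line with the pipe. Both are within about 2° of the 1.57 stop.
- **Catch:** the knob top moved about 38 mm in the side view, and the gripper moved 41 mm while holding it. The top view's centroid of the yellow parts gave only about 33 mm. I put that down to the tall knob covering different parts, and it is still above the 30 mm needed.
- **Fuel valve:** the arm never went near it, and I did not measure it again afterwards.
- **Frit jar:** its patch of the top view is unchanged apart from image noise.
- **Forces:** the highest reading was about 29 N at the fingers, against the lever's stop. After retreating it was about 0.7 N, with the gripper about 0.28 m above the bench and touching nothing.

The hand-in reports no verdict.

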